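# Find the tired contact spring and mark it with the bolt

## Robot

A 6-joint arm with a two-finger parallel gripper is mounted at the origin on a cart in front of the work surface, level with it; the furniture and walls round the work are solid. World frame = base frame: x ahead of the robot, y to its left, z up, the work surface at z = 0. Lengths are in m, angles in rad, forces in N, time in s.
With the tool pointing down it reaches from about 0.375 to 0.975 m from the base axis. Payload 3.8 kg.
Tool frame: the origin (TCP) lies at the very end of the fingers, on their centre line; the grasp point (between the pads) lies 19 mm behind it (env.grip_point_offset is the distance from the TCP to the grasp point, in m); z points along the fingers, y is the line along which they close (so a half turn about z gives the same grasp; the last joint's range is limited). The gripper opens to 85 mm and grips with 20 to 120 N. Pads are 22 mm wide; open, the fingers measure 114 mm over their backs; the gripper's body (76 mm by 85 mm) begins 54 mm behind the grasp point. The pads swing forward as they close: fully open they stand 13 mm farther back than shut.
Start: joints at [-1.209, 0.264, 1.604, -0, 1.274, -0.037], TCP at [0.262, -0.622, 0.231] pointing down, gripper open.
Joint ranges: [-2.63, 2.63], [-0.94, 2.18], [0.31, 2.57], [-1.31, 4.45], [0, 2.66], [-2.55, 2.55]. Speed limits (rad/s): [2.57, 2.57, 3.14, 3.14, 3.14, 3.14].

## Interface

Orientations are given as a unit quaternion [w, x, y, z].
In Python, from rig import readout, imaging, env gives the robot as it stands.
- The arm moves only by the tool jog_arm, never from a script. Its argument "deltas" is a list of rows, each a list of 5 numbers: the closure in counts, from 0 (fully open) to 255 (shut), then the shift along the world's x, y, z in cm, then the turn about the world's z in degrees. A call has exactly 5 rows; each row is the pose to reach, as a shift and turn from the pose commanded when the call began; what a row does not reach only later rows make up. A row lasts 1/10 s, in which the tool goes at most 50 mm and 8.59 degrees, less where a joint would pass 70% of its speed; a pose out of reach is approached as far as the arm can. A call with a gripper value outside its range is refused whole. The fingers move at their own pace and stop on an object; "grip_force" is the grip in N (left out, the last holds). Time passes only in rows, so rows that repeat a pose let the fingers close, or fill a call up. It gives the time, the measured TCP pose, the force, the opening and the grip force at its end, in the units of the state.
- readout.get_state(): the state, without advancing time (a new reading comes with each control period).
- imaging.camera(name): name is "scene" or "top" or "wrist"; returns a dict with "img" (384x512x3 uint8, red, green, blue), "fovy" (degrees; the focal length in pixels is half the picture's height over the tangent of half this angle, whatever the lens; pixels are square), "cx", "cy" (the principal point, pixels), "world_from_camera" (4x4, takes a point from camera to world coordinates). Camera axes: x right, y up, looking along -z (the intrinsics and any distortion apply to the point x, -y, -z); pixel columns grow to the right and rows downward; lengths in m; the calibration is good to about 2 mm. A picture is of the moment at which its call begins. There is no depth.
- env.hand_in(): hands the job in; it is judged then, once.
The state is a dict: "t": time; "joint_pos": joint angles; "joint_velocities": joint speeds; "effort": joint torques, N m; "tcp_pos": TCP position; "tcp_rot": TCP orientation; "contact_force": force on the tool from outside, world axes, zero at the start; "torque": the same for the moment, N m; "grip_width": finger opening in m; "grasp_force": force on a finger pad.
Only numpy, scipy, OpenCV 4.12 (cv2) and the standard library are available. Lean on these libraries where they do the work, as an engineer would, in place of code of your own. Each camera call takes 0.05 s, during which the arm holds its last target. There are 200 camera calls.

## Task

Test the three clamped leaf springs, going from the robot's left to its right: press each free tip down until the leaf rests on its stop and hold it there a moment, never pushing on a leaf with more than 20 N. Then stand the loose hex bolt, head down, in the yellow dish of the one spring that is clearly the softest for its travel, let go, and leave the jar where it is.

Things in the scene. Friction and masses are not known exactly. Their poses are not given: they have to be found in the camera images.
- block_a: one of three look-alike spring test blocks bolted to the table, their places mixed each time (names say nothing of the spring). Blue base 180 x 60 x 10 mm (frame x -95 to +85 mm); origin at table height, z up, +x from the leaf's free tip to the clamp. Aluminium pillar 72 x 46 mm, x +10 to +82 mm, top z = 50 mm; on its front the clamp plate with two screws, up to z = 65 mm, behind it a yellow dish
- block_b: second test block, same build and frame. Every block's steel leaf, 18 mm wide and 3 mm thick, runs level from the clamp (x = +10 mm) to its free end (x = -85 mm), top face at z = 53 mm, and swings down as if hinged at the clamp. Two leaves are sound: 0.7 to 1.1 N per mm of travel at the pressing point; one is tired: 0.3 to 0.5 N per mm
- block_c: third test block, same build and frame. Every leaf's force grows evenly from zero until it meets the rubber-capped brass stop screw under its tip, after 7 to 14 mm of travel, set differently on each block; from there the force climbs by a further 5 to 8 N per mm. Force at the stop alone is therefore no measure of stiffness
- tip_a (a point): pressing point of block_a's leaf: copper spot 8 mm across on the leaf's top face, 8 mm from its free end, on the centre line; 53 mm above the table at rest, moves down with the leaf
- dish_a (a point): centre of the inner floor of block_a's round yellow marker dish: inside 36 mm across, floor 52 mm above the table, rim 5 mm higher, wall 3 mm; 60 mm from the block's origin along its +x
- tip_b (a point): pressing point of block_b's leaf: copper spot 8 mm across on the leaf's top face, 8 mm from its free end, on the centre line; 53 mm above the table at rest, moves down with the leaf
- dish_b (a point): centre of the inner floor of block_b's round yellow marker dish: inside 36 mm across, floor 52 mm above the table, rim 5 mm higher, wall 3 mm; 60 mm from the block's origin along its +x
- tip_c (a point): pressing point of block_c's leaf: copper spot 8 mm across on the leaf's top face, 8 mm from its free end, on the centre line; 53 mm above the table at rest, moves down with the leaf
- dish_c (a point): centre of the inner floor of block_c's round yellow marker dish: inside 36 mm across, floor 52 mm above the table, rim 5 mm higher, wall 3 mm; 60 mm from the block's origin along its +x
- bolt: loose steel hex bolt standing on its head on the table, to the right of the blocks: head about 20 mm across and 9 mm high, shank 9.6 mm in diameter, 41 mm tall in all, about 40 g; origin under the head, z up the shank. The only loose bolt
- jar: bystander: jar of small parts with red lid, 68 mm across, 99 mm tall, at the left rear; origin under its middle

How it is judged:
By the outcome, as a careful person would: the job done as asked, in the order asked, and still so for the second after the job is handed in, with the robot touching nothing.
It also fails if it takes over 72 s, if anything falls off the work surface, if the arm or the gripper's body presses on something with over 40 N, if the wrist force passes 120 N, or if a joint passes its speed limit or range.

## Working session

There is one attempt and no reset: what is moved stays moved. The work goes in short steps, Python scripts to look and compute and a tool call to move; the robot and the scene stay as the last step left them, time stands still between calls to the robot, and variables do not carry over. Pictures are saved under pics/ and viewed, at most 10 in all, crops included, and the job is handed in when it is done.

Besides the shell and the picture viewer there is one more tool, called after "Emit:" as name(argument=value, ...), one argument or row to a line, values as JSON. jog_arm: Moves the arm, as the interface text tells. Its arguments: {"type":"object","properties":{"deltas":{"type":"array"},"grip_force":{"type":"number"}},"required":["deltas"]}

```bash
mkdir -p pics; ls
cat > h.py <<'E'
import numpy as np, cv2
from rig import readout, imaging, env
def grab(n,f):
    c=imaging.camera(n); cv2.imwrite(f,cv2.cvtColor(c["img"],cv2.COLOR_RGB2BGR))
    np.savez(f+".npz",**{k:v for k,v in c.items() if isinstance(v,(int,float,np.ndarray,list,np.number))}); return c
def w(f,u,v,z):
    c=np.load(f+".npz"); T=c["world_from_camera"]; fl=192/np.tan(np.radians(float(c["fovy"]))/2)
    d=T[:3,:3]@np.array([(u-c["cx"])/fl,-(v-c["cy"])/fl,-1]); o=T[:3,3]
    return o+d*(z-o[2])/d[2]
def px(f,p):
    c=np.load(f+".npz"); T=c["world_from_camera"]; fl=192/np.tan(np.radians(float(c["fovy"]))/2)
    q=T[:3,:3].T@(np.array(p)-T[:3,3]); return c["cx"]+fl*q[0]/-q[2], c["cy"]-fl*q[1]/-q[2]
E
python3 - <<'E'
from h import *
a=grab("top","pics/top1.png"); b=grab("scene","pics/sc1.png")
print({k:v for k,v in a.items() if k!="img"}); print({k:v for k,v in b.items() if k!="img"})
print(readout.get_state()); 
cv2.imwrite("pics/top1x.png",cv2.resize(cv2.imread("pics/top1.png"),(800,600),interpolation=cv2.INTER_CUBIC))
E
```

```text
pics
{'fovy': 54.03554833535745, 'cx': 252.58084812621834, 'cy': 196.44907971555813, 'world_from_camera': array([[-0.0096029 ,  0.99798393, -0.06273638,  0.48724142],
       [-0.99993445, -0.00919254,  0.0068265 , -0.00327887],
       [ 0.00623603,  0.06279782,  0.99800679,  1.30207717],
       [ 0.        ,  0.        ,  0.        ,  1.        ]])}
{'fovy': 55.199527557324025, 'cx': 254.30011650393368, 'cy': 194.16086898336314, 'world_from_camera': array([[ 0.60899788,  0.33323291, -0.71977594, -0.19425934],
       [-0.79286074,  0.23034221, -0.5641935 , -0.62121377],
       [-0.02221306,  0.91427474,  0.40448521,  0.49181121],
       [ 0.        ,  0.        ,  0.        ,  1.        ]])}
{'t': 0.1, 'joint_pos': array([-1.20892673e+00,  2.64702216e-01,  1.60523903e+00, -4.35408084e-06,
        1.27368981e+00, -3.68456043e-02]), 'joint_velocities': array([ 0.00026298, -0.00337448, -0.00260012, -0.00124646, -0.00077177,
       -0.00123524]), 'effort': array([ 3.73553266e-04, -5.16707110e+01, -3.68590307e+01, -8.11646942e-05,
        6.30837225e-03,  1.11137015e-05]), 'tcp_pos': array([ 0.26185653, -0.62142579,  0.23006921]), 'tcp_rot': array([-1.00543547e-03,  9.80193365e-01,  1.98040221e-01, -1.66957911e-04]), 'contact_force': array([ 1.0523924 , -0.07678908, -0.06209102]), 'torque': array([ 0.0190985 ,  0.06504518, -0.03769807]), 'grasp_force': 0.0, 'grip_width': 0.08583260299617403}
```

View pics/top1x.png

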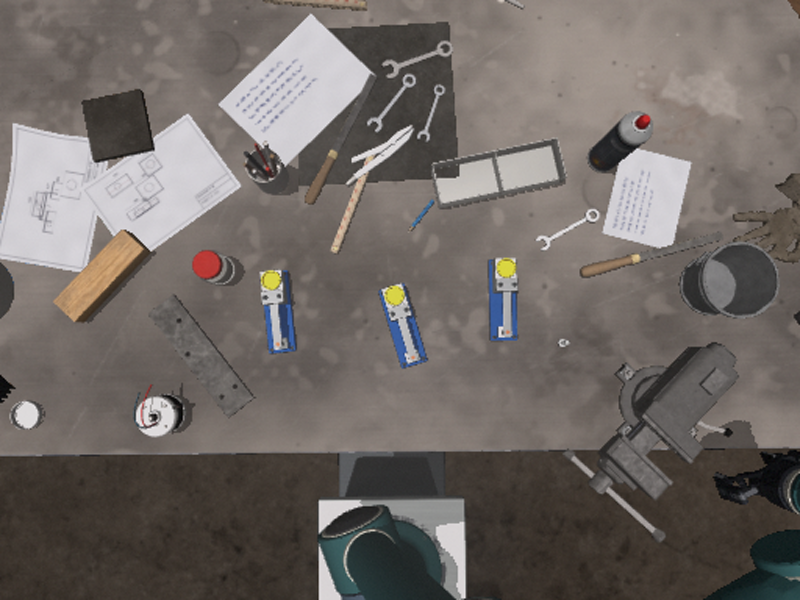

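View pics/sc1.png

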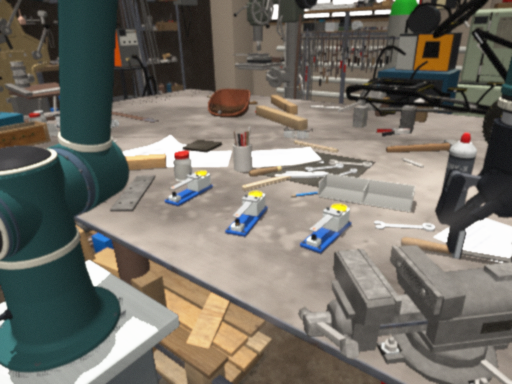

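The top view shows the three blocks at about (275,310), (403,325) and (505,300) in the 800-px frame, with the bolt at (563,342) and the jar at (207,265). The scene view agrees. I'll enlarge a crop next.

Run:
```python
from h import *
im=cv2.imread("pics/top1.png")
# crop cols 160-375, rows 155-240 ; stack: x4 of three blocks
def cr(u,v,w_,h_): return cv2.resize(im[v:v+h_,u:u+w_],None,fx=8,fy=8,interpolation=cv2.INTER_CUBIC)
cs=[cr(160,164,33,72),cr(240,164,33,72),cr(306,164,33,72)]
cs=[cs[0],cs[1],cs[2]]
cv2.imwrite("pics/crop1.png",np.hstack(cs))
hsv=cv2.cvtColor(im,cv2.COLOR_BGR2HSV); m=cv2.inRange(hsv,(22,120,120),(35,255,255))
n,l,s,c=cv2.connectedComponentsWithStats(m)
for i in range(1,n):
    if s[i,4]>40: print(c[i],s[i],w("pics/top1.png",*c[i],0.055))
```

```text
[323.62711864 170.84745763] [318 165  12  13 118] [ 0.64904442 -0.24969493  0.055     ]
[173.01709402 178.8034188 ] [167 173  13  12 117] [0.62683885 0.25209303 0.055     ]
[252.13445378 188.62184874] [246 183  13  12 119] [ 0.59170811 -0.010576    0.055     ]
```

View pics/crop1.png

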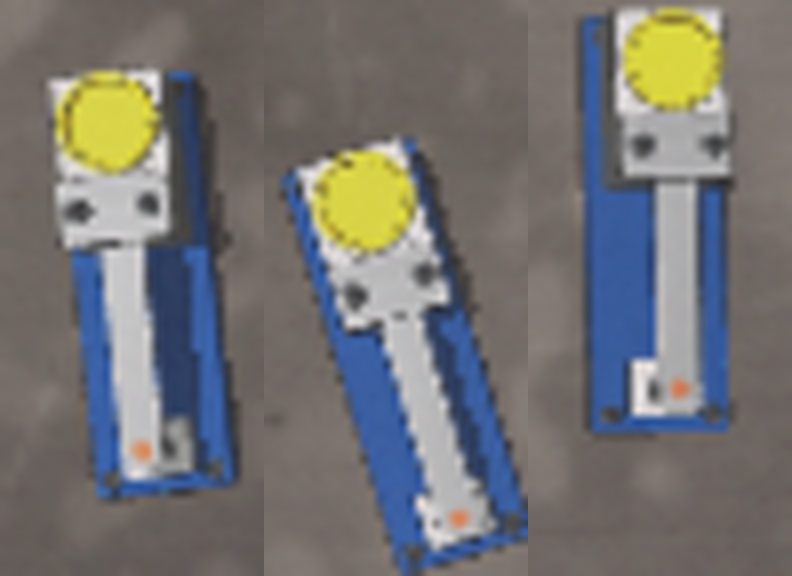

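The crop shows the copper spots at source pixels of about (177.3,219.8), (263.9,228.3) and (324.6,212.1). The dish centres came from the colour threshold. Next I check each spot-to-dish distance against 137 mm.

Run:
```python
from h import *
f="pics/top1.png"
D=[(173.0,178.8),(252.1,188.6),(323.6,170.85)];T=[(177.3,219.8),(263.9,228.3),(324.6,212.1)]
for d,t in zip(D,T):
    a=w(f,*d,.055);b=w(f,*t,.053);e=a-b; print(a.round(4),b.round(4),np.hypot(*e[:2]).round(4),np.degrees(np.arctan2(e[1],e[0])).round(1))
print("bolt",w(f,360,218.6,.03),"jar",w(f,207/1.5625,265/1.5625,.099))
s=readout.get_state();print(s["tcp_pos"],s["tcp_rot"])
from scipy.spatial.transform import Rotation as R
q=s["tcp_rot"];print(R.from_quat([q[1],q[2],q[3],q[0]]).as_matrix().round(3))
```

```text
[0.6269 0.2521 0.055 ] [0.4907 0.2379 0.053 ] 0.1369 6.0
[ 0.5918 -0.0105  0.055 ] [ 0.4599 -0.0482  0.053 ] 0.1372 16.0
[ 0.649  -0.2496  0.055 ] [ 0.5115 -0.2504  0.053 ] 0.1375 0.3
bolt [ 0.48887832 -0.37418479  0.03      ] jar [0.65275885 0.37312171 0.099     ]
[ 0.26185653 -0.62142579  0.23006921] [-1.00543547e-03  9.80193365e-01  1.98040221e-01 -1.66957911e-04]
[[ 0.922  0.388 -0.001]
 [ 0.388 -0.922  0.002]
 [ 0.    -0.002 -1.   ]]
```

The spot-to-dish distances are 136.9 to 137.5 mm, so the estimates hold. I'll shut the fingers, lift, and cross to the left block.

Emit:
jog_arm(
  deltas=[
    [255,0,0,5,0],
    [255,0,0,10,0],
    [255,0,0,15,0],
    [255,1.2,4.8,15,-3],
    [255,2.5,9.7,15,-6],
  ],
  grip_force=40,
)

```text
t: 0.6
tcp_pos: [0.2872, -0.5265, 0.3835]
tcp_rot: [0.002, 0.99, 0.144, 0.001]
contact_force: [1.0, 0.3, -0.3]
grip_width: 0.0121
grasp_force: 0.0
```

Emit:
jog_arm(
  deltas=[
    [255,1.28,4.8,0,-2],
    [255,2.56,9.6,0,-4],
    [255,3.84,14.4,0,-6],
    [255,5.12,19.2,0,-8],
    [255,6.4,24,0,-10.8],
  ],
)

```text
t: 1.1
tcp_pos: [0.3508, -0.2836, 0.3808]
tcp_rot: [-0.0, 0.999, 0.052, -0.0]
contact_force: [1.1, 0.2, 0.8]
grip_width: -0.0001
grasp_force: 0.0
```

Emit:
jog_arm(
  deltas=[
    [255,1.28,4.8,0,0],
    [255,2.56,9.6,0,0],
    [255,3.84,14.4,0,0],
    [255,5.12,19.2,0,0],
    [255,6.4,24,0,0],
  ],
)

```text
t: 1.6
tcp_pos: [0.4147, -0.0437, 0.3811]
tcp_rot: [0.0, 0.999, 0.053, 0.0]
contact_force: [0.6, 0.0, -0.8]
grip_width: -0.0001
grasp_force: 0.0
```

Emit:
jog_arm(
  deltas=[
    [255,1.28,4.8,0,0],
    [255,2.56,9.6,0,0],
    [255,3.84,14.4,0,0],
    [255,5.12,19.2,0,0],
    [255,6.4,24,0,0],
  ],
)

```text
t: 2.1
tcp_pos: [0.4787, 0.1964, 0.3809]
tcp_rot: [0.0, 0.999, 0.053, -0.0]
contact_force: [0.4, -0.0, 1.1]
grip_width: -0.0002
grasp_force: 0.0
```

Emit:
jog_arm(
  deltas=[
    [255,1.2,4.2,-4,0],
    [255,1.2,4.2,-9,0],
    [255,1.2,4.2,-14,0],
    [255,1.2,4.2,-18,0],
    [255,1.2,4.2,-18,0],
  ],
)

```text
t: 2.6
tcp_pos: [0.4848, 0.234, 0.1925]
tcp_rot: [0.003, 0.999, 0.053, -0.008]
contact_force: [-0.3, 0.7, -1.2]
grip_width: 0.0
grasp_force: 0.0
```

Run:
```python
from h import *
c=grab("wrist","pics/w1.png"); s=readout.get_state(); print(s["tcp_pos"],s["contact_force"])
print(c["fovy"],c["cx"],c["cy"],c["world_from_camera"])
print(px("pics/w1.png",(.4907,.2379,.053)),px("pics/w1.png",(.627,.2521,.055)))
```

```text
[0.48763838 0.23503872 0.19716436] [0.09301888 0.11634094 0.81340235]
62.06273485789389 253.09332386836616 195.01941057842126 [[ 0.1052581   0.94259583  0.31691299  0.56390738]
 [-0.99442705  0.09785704  0.03922799  0.24379092]
 [ 0.00596397 -0.31927591  0.94764304  0.33525865]
 [ 0.          0.          0.          1.        ]]
(np.float64(249.21967719001105), np.float64(172.48928994867455)) (np.float64(248.80808864098162), np.float64(0.142015102410312))
```

View pics/w1.png

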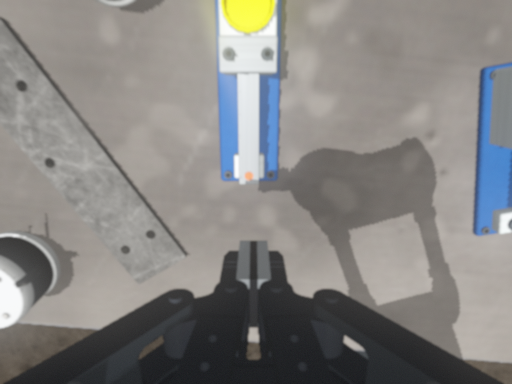

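The wrist view shows the copper spot at (249,176), against a predicted (249,172.5), so it is within about 3 mm. I'll go down to just above it and look again.

Emit:
jog_arm(
  deltas=[
    [255,0,0.1,-4,0],
    [255,0,0.1,-8,0],
    [255,0,0.1,-12,0],
    [255,0,0.1,-13.3,0],
    [255,0,0.1,-13.3,0],
  ],
)

```text
t: 3.15
tcp_pos: [0.4912, 0.2373, 0.0688]
tcp_rot: [0.0, 0.999, 0.053, -0.0]
contact_force: [0.1, -0.2, 0.8]
grip_width: 0.0
grasp_force: 0.0
```

Emit:
jog_arm(
  deltas=[
    [255,0,0,0,0],
    [255,0,0,0,0],
    [255,0,0,0,0],
    [255,0,0,0,0],
    [255,0,0,0,0],
  ],
)

```text
t: 3.65
tcp_pos: [0.4913, 0.2375, 0.0691]
tcp_rot: [-0.0, 0.999, 0.053, 0.001]
contact_force: [-0.2, 0.1, -0.2]
grip_width: -0.0
grasp_force: 0.0
```

Run:
```python
from h import *
c=grab("wrist","pics/w2.png"); s=readout.get_state(); print(s["tcp_pos"],s["contact_force"])
print(px("pics/w2.png",(.4907,.2379,.053)),px("pics/w2.png",s["tcp_pos"]))
im=cv2.imread("pics/w2.png"); cv2.imwrite("pics/w2c.png",cv2.resize(im[170:300,180:330],None,fx=4,fy=4,interpolation=cv2.INTER_CUBIC))
```

```text
[0.49114727 0.23741107 0.06878633] [0.10127304 0.25482422 0.85104387]
(np.float64(253.27807807473403), np.float64(241.57485639708068)) (np.float64(254.37202569955386), np.float64(254.68888465692373))
```

View pics/w2c.png

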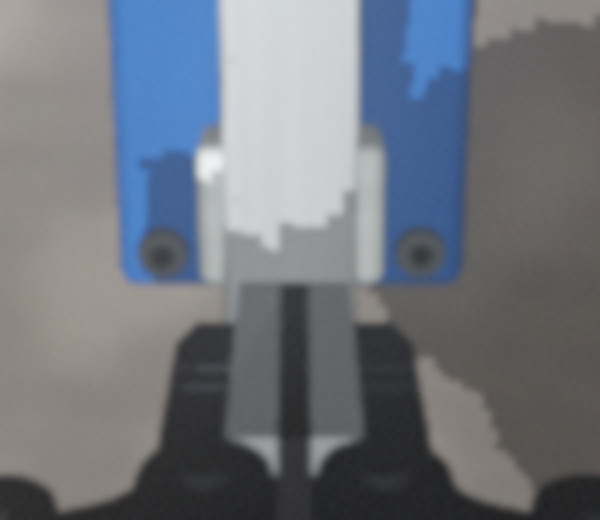

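The close crop shows the fingers centred on the leaf to within 1 mm. The base's front edge is at row ~240 in the original, and the spot is hidden by the fingers. I'll cross-check its position from the base edge and the earlier wrist picture.

Run:
```python
from h import *
e=w("pics/w2.png",180+295/4,170+282/4,.010); print(e, e[:2]+.018*np.array([np.cos(.105),np.sin(.105)]))
print(w("pics/w1.png",249,176,.053),w("pics/w1.png",248,181,.010))
print(px("pics/w2.png",(.4912+.011,.2374,.069)))
```

```text
[0.47077146 0.23541431 0.01      ] [0.48867233 0.23730084]
[0.48738583 0.23776418 0.053     ] [0.47016569 0.23734535 0.01      ]
(np.float64(256.7682439035547), np.float64(234.9352634073456))
```

Spot ≈ (0.4885, 0.2375). I'll shift 5 mm toward the free end, because a flat fingertip contacts on its clamp-side edge, and then press in small steps.

Emit:
jog_arm(
  deltas=[
    [255,-0.5,0,-0.4,0],
    [255,-0.5,0,-0.8,0],
    [255,-0.5,0,-1.2,0],
    [255,-0.5,0,-1.2,0],
    [255,-0.5,0,-1.2,0],
  ],
)

```text
t: 4.2
tcp_pos: [0.4857, 0.2372, 0.0559]
tcp_rot: [0.0, 0.999, 0.053, -0.0]
contact_force: [0.4, 0.1, 0.5]
grip_width: -0.0006
grasp_force: 0.0
```

Emit:
jog_arm(
  deltas=[
    [255,0,0,-0.1,0],
    [255,0,0,-0.2,0],
    [255,0,0,-0.4,0],
    [255,0,0,-0.4,0],
    [255,0,0,-0.4,0],
  ],
)

```text
t: 4.7
tcp_pos: [0.486, 0.2373, 0.0523]
tcp_rot: [-0.0, 0.999, 0.053, 0.0]
contact_force: [-0.2, -0.1, -0.2]
grip_width: 0.0002
grasp_force: 0.3
```

Emit:
jog_arm(
  deltas=[
    [255,0,0,-0.1,0],
    [255,0,0,-0.2,0],
    [255,0,0,-0.3,0],
    [255,0,0,-0.3,0],
    [255,0,0,-0.3,0],
  ],
)

```text
t: 5.2
tcp_pos: [0.4861, 0.2374, 0.0495]
tcp_rot: [-0.0, 0.999, 0.053, 0.0]
contact_force: [0.1, -0.7, 3.3]
grip_width: 0.0003
grasp_force: 1.6
```

Emit:
jog_arm(
  deltas=[
    [255,0,0,-0.1,0],
    [255,0,0,-0.2,0],
    [255,0,0,-0.2,0],
    [255,0,0,-0.2,0],
    [255,0,0,-0.2,0],
  ],
)

```text
t: 5.7
tcp_pos: [0.4862, 0.2374, 0.0475]
tcp_rot: [-0.0, 0.999, 0.053, 0.0]
contact_force: [-0.9, 0.3, 4.6]
grip_width: -0.0001
grasp_force: 2.5
```

Emit:
jog_arm(
  deltas=[
    [255,0,0,-0.1,0],
    [255,0,0,-0.1,0],
    [255,0,0,-0.1,0],
    [255,0,0,-0.1,0],
    [255,0,0,-0.1,0],
  ],
)

```text
t: 6.2
tcp_pos: [0.4862, 0.2374, 0.0466]
tcp_rot: [-0.0, 0.999, 0.053, 0.0]
contact_force: [-0.8, -1.5, 6.4]
grip_width: 0.0001
grasp_force: 2.9
```

Emit:
jog_arm(
  deltas=[
    [255,0,0,-0.05,0],
    [255,0,0,-0.05,0],
    [255,0,0,-0.05,0],
    [255,0,0,-0.05,0],
    [255,0,0,-0.05,0],
  ],
)

```text
t: 6.7
tcp_pos: [0.4863, 0.2374, 0.0462]
tcp_rot: [-0.0, 0.999, 0.053, 0.0]
contact_force: [-0.6, -0.7, 5.8]
grip_width: 0.0003
grasp_force: 3.1
```

Emit:
jog_arm(
  deltas=[
    [255,0,0,-0.05,0],
    [255,0,0,-0.05,0],
    [255,0,0,-0.05,0],
    [255,0,0,-0.05,0],
    [255,0,0,-0.05,0],
  ],
)

```text
t: 7.2
tcp_pos: [0.4863, 0.2374, 0.0458]
tcp_rot: [-0.0, 0.999, 0.053, 0.0]
contact_force: [-0.8, -1.3, 6.0]
grip_width: 0.0002
grasp_force: 3.3
```

Emit:
jog_arm(
  deltas=[
    [255,0,0,-0.05,0],
    [255,0,0,-0.05,0],
    [255,0,0,-0.05,0],
    [255,0,0,-0.05,0],
    [255,0,0,-0.05,0],
  ],
)

```text
t: 7.7
tcp_pos: [0.4863, 0.2374, 0.0453]
tcp_rot: [-0.0, 0.999, 0.053, 0.0]
contact_force: [-1.3, 0.1, 6.7]
grip_width: -0.0002
grasp_force: 3.5
```

Emit:
jog_arm(
  deltas=[
    [255,0,0,-0.06,0],
    [255,0,0,-0.06,0],
    [255,0,0,-0.06,0],
    [255,0,0,-0.06,0],
    [255,0,0,-0.06,0],
  ],
)

```text
t: 8.2
tcp_pos: [0.4863, 0.2374, 0.0449]
tcp_rot: [-0.0, 0.999, 0.053, 0.0]
contact_force: [-1.8, -1.1, 7.9]
grip_width: -0.0002
grasp_force: 3.8
```

Emit:
jog_arm(
  deltas=[
    [255,0,0,-0.06,0],
    [255,0,0,-0.06,0],
    [255,0,0,-0.06,0],
    [255,0,0,-0.06,0],
    [255,0,0,-0.06,0],
  ],
)

```text
t: 8.7
tcp_pos: [0.4864, 0.2375, 0.0443]
tcp_rot: [-0.0, 0.999, 0.053, 0.0]
contact_force: [-1.8, -0.9, 7.8]
grip_width: -0.0001
grasp_force: 4.0
```

Emit:
jog_arm(
  deltas=[
    [255,0,0,-0.06,0],
    [255,0,0,-0.06,0],
    [255,0,0,-0.06,0],
    [255,0,0,-0.06,0],
    [255,0,0,-0.06,0],
  ],
)

```text
t: 9.2
tcp_pos: [0.4864, 0.2375, 0.0438]
tcp_rot: [-0.0, 0.999, 0.053, 0.0]
contact_force: [-2.4, -1.9, 8.6]
grip_width: 0.0005
grasp_force: 4.3
```

Emit:
jog_arm(
  deltas=[
    [255,0,0,-0.06,0],
    [255,0,0,-0.06,0],
    [255,0,0,-0.06,0],
    [255,0,0,-0.06,0],
    [255,0,0,-0.06,0],
  ],
)

```text
t: 9.7
tcp_pos: [0.4864, 0.2375, 0.0433]
tcp_rot: [-0.0, 0.999, 0.053, 0.0]
contact_force: [-1.6, -1.3, 8.7]
grip_width: 0.0002
grasp_force: 4.5
```

Emit:
jog_arm(
  deltas=[
    [255,0,0,-0.05,0],
    [255,0,0,-0.05,0],
    [255,0,0,-0.05,0],
    [255,0,0,-0.05,0],
    [255,0,0,-0.05,0],
  ],
)

```text
t: 10.2
tcp_pos: [0.4865, 0.2375, 0.0429]
tcp_rot: [-0.0, 0.999, 0.053, 0.001]
contact_force: [-2.7, -1.2, 10.0]
grip_width: -0.0001
grasp_force: 4.7
```

Emit:
jog_arm(
  deltas=[
    [255,0,0,-0.05,0],
    [255,0,0,-0.05,0],
    [255,0,0,-0.05,0],
    [255,0,0,-0.05,0],
    [255,0,0,-0.05,0],
  ],
)

```text
t: 10.7
tcp_pos: [0.4866, 0.2375, 0.0425]
tcp_rot: [-0.0, 0.999, 0.053, 0.001]
contact_force: [-1.9, -0.8, 10.0]
grip_width: -0.0001
grasp_force: 5.0
```

Emit:
jog_arm(
  deltas=[
    [255,0,0,-0.05,0],
    [255,0,0,-0.05,0],
    [255,0,0,-0.05,0],
    [255,0,0,-0.05,0],
    [255,0,0,-0.05,0],
  ],
)

```text
t: 11.2
tcp_pos: [0.4866, 0.2375, 0.0422]
tcp_rot: [-0.0, 0.999, 0.053, 0.001]
contact_force: [-2.8, -2.1, 11.0]
grip_width: 0.0005
grasp_force: 5.7
```

Emit:
jog_arm(
  deltas=[
    [255,0,0,-0.05,0],
    [255,0,0,-0.05,0],
    [255,0,0,-0.05,0],
    [255,0,0,-0.05,0],
    [255,0,0,-0.05,0],
  ],
)

```text
t: 11.7
tcp_pos: [0.4867, 0.2375, 0.0419]
tcp_rot: [-0.0, 0.999, 0.053, 0.001]
contact_force: [-3.3, -2.3, 12.0]
grip_width: 0.0001
grasp_force: 6.6
```

Emit:
jog_arm(
  deltas=[
    [255,0,0,-0.04,0],
    [255,0,0,-0.04,0],
    [255,0,0,-0.04,0],
    [255,0,0,-0.04,0],
    [255,0,0,-0.04,0],
  ],
)

```text
t: 12.2
tcp_pos: [0.4867, 0.2376, 0.0418]
tcp_rot: [-0.0, 0.999, 0.053, 0.001]
contact_force: [-3.9, -1.8, 14.9]
grip_width: 0.0002
grasp_force: 7.3
```

Emit:
jog_arm(
  deltas=[
    [255,0,0,0,0],
    [255,0,0,0,0],
    [255,0,0,0,0],
    [255,0,0,0,0],
    [255,0,0,0,0],
  ],
)

```text
t: 12.7
tcp_pos: [0.4867, 0.2375, 0.0417]
tcp_rot: [-0.0, 0.999, 0.053, 0.001]
contact_force: [-3.5, -2.1, 13.6]
grip_width: -0.0003
grasp_force: 7.3
```

Left leaf is on its stop: about 0.9 N/mm, with the stop at ~10.8 mm and 14 N held. On to the middle block.

Emit:
jog_arm(
  deltas=[
    [255,0,0,1.5,0],
    [255,0,0,5,0],
    [255,-0.5,-5,7,3],
    [255,-1,-10,7,6],
    [255,-1.5,-15,7,10],
  ],
)

```text
t: 13.2
tcp_pos: [0.4716, 0.0906, 0.1108]
tcp_rot: [0.0, 0.99, 0.142, 0.001]
contact_force: [0.9, -0.7, -0.1]
grip_width: -0.0005
grasp_force: 0.0
```

Emit:
jog_arm(
  deltas=[
    [255,-0.5,-5,0,0],
    [255,-1,-10,0,0],
    [255,-1.5,-13.7,0,0],
    [255,-1.5,-13.7,-2,0],
    [255,-1.5,-13.7,-3.5,0],
  ],
)

```text
t: 13.7
tcp_pos: [0.4559, -0.0469, 0.0743]
tcp_rot: [-0.0, 0.99, 0.138, 0.0]
contact_force: [-0.8, 0.4, 0.1]
grip_width: 0.0002
grasp_force: 0.0
```

Emit:
jog_arm(
  deltas=[
    [255,0,0,0,0],
    [255,0,0,0,0],
    [255,0,0,0,0],
    [255,0,0,0,0],
    [255,0,0,0,0],
  ],
)

```text
t: 14.2
tcp_pos: [0.457, -0.0452, 0.0757]
tcp_rot: [0.0, 0.99, 0.14, 0.001]
contact_force: [0.1, 0.3, 0.2]
grip_width: 0.0002
grasp_force: 0.0
```

Run:
```python
from h import *
c=grab("wrist","pics/w3.png"); s=readout.get_state(); print(s["tcp_pos"],s["contact_force"])
im=cv2.imread("pics/w3.png"); cv2.imwrite("pics/w3c.png",cv2.resize(im[170:300,180:330],None,fx=4,fy=4,interpolation=cv2.INTER_CUBIC))
```

```text
[ 0.45688586 -0.04522588  0.07557114] [ 0.85797341 -0.91429667  0.28298555]
```

View pics/w3c.png

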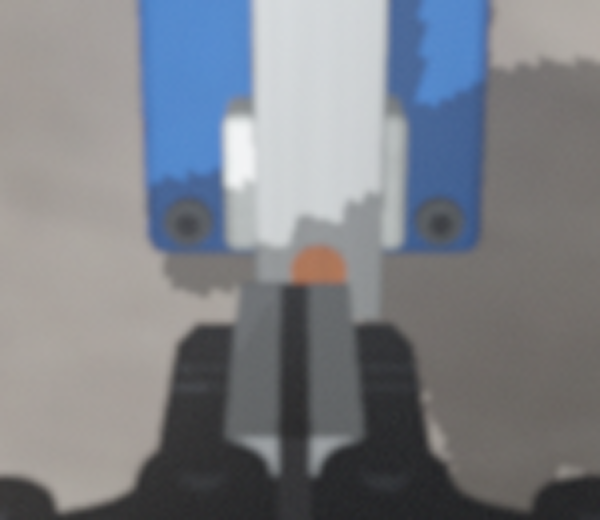

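The spot is visible at crop (320,265), which is about (260,236) in the original. It lies to the right of the fingers, so the tool must move −y.

Run:
```python
from h import *
p=w("pics/w3.png",180+320/4-.4,170+273/4-.4,.053);print(p)
u=np.array([np.cos(np.radians(16)),np.sin(np.radians(16))]); print((p[:2]-.003*u)-np.array([.457,-.0452]))
e=w("pics/w3.png",180+316/4,170+251/4,.010);print(e[:2]+.018*u)
```

```text
[ 0.45654859 -0.0485607   0.053     ]
[-0.00333519 -0.00418761]
[ 0.45834543 -0.04865963]
```

Emit:
jog_arm(
  deltas=[
    [255,-0.25,-0.4,-0.5,0],
    [255,-0.25,-0.4,-1.2,0],
    [255,-0.25,-0.4,-1.8,0],
    [255,-0.25,-0.4,-2,0],
    [255,-0.25,-0.4,-2,0],
  ],
)

```text
t: 14.75
tcp_pos: [0.4532, -0.0493, 0.0541]
tcp_rot: [-0.0, 0.99, 0.14, -0.001]
contact_force: [1.3, 0.2, 0.6]
grip_width: 0.0002
grasp_force: 0.0
```

Emit:
jog_arm(
  deltas=[
    [255,0,0,-0.1,0],
    [255,0,0,-0.2,0],
    [255,0,0,-0.35,0],
    [255,0,0,-0.35,0],
    [255,0,0,-0.35,0],
  ],
)

```text
t: 15.25
tcp_pos: [0.4542, -0.0494, 0.0517]
tcp_rot: [0.0, 0.99, 0.14, 0.0]
contact_force: [0.9, 0.5, 0.8]
grip_width: 0.0002
grasp_force: 0.5
```

Emit:
jog_arm(
  deltas=[
    [255,0,0,-0.1,0],
    [255,0,0,-0.2,0],
    [255,0,0,-0.3,0],
    [255,0,0,-0.3,0],
    [255,0,0,-0.3,0],
  ],
)

```text
t: 15.75
tcp_pos: [0.4542, -0.0495, 0.0487]
tcp_rot: [0.0, 0.99, 0.14, 0.0]
contact_force: [-0.0, -0.1, 3.0]
grip_width: -0.0003
grasp_force: 1.7
```

Emit:
jog_arm(
  deltas=[
    [255,0,0,-0.1,0],
    [255,0,0,-0.2,0],
    [255,0,0,-0.2,0],
    [255,0,0,-0.2,0],
    [255,0,0,-0.2,0],
  ],
)

```text
t: 16.25
tcp_pos: [0.4542, -0.0494, 0.0467]
tcp_rot: [0.0, 0.99, 0.14, 0.0]
contact_force: [0.6, 0.5, 4.9]
grip_width: 0.0
grasp_force: 2.4
```

Emit:
jog_arm(
  deltas=[
    [255,0,0,-0.07,0],
    [255,0,0,-0.07,0],
    [255,0,0,-0.07,0],
    [255,0,0,-0.07,0],
    [255,0,0,-0.07,0],
  ],
)

```text
t: 16.75
tcp_pos: [0.4543, -0.0494, 0.0461]
tcp_rot: [0.0, 0.99, 0.14, 0.0]
contact_force: [0.2, 0.7, 6.3]
grip_width: -0.0006
grasp_force: 2.7
```

Emit:
jog_arm(
  deltas=[
    [255,0,0,-0.07,0],
    [255,0,0,-0.07,0],
    [255,0,0,-0.07,0],
    [255,0,0,-0.07,0],
    [255,0,0,-0.07,0],
  ],
)

```text
t: 17.25
tcp_pos: [0.4543, -0.0494, 0.0454]
tcp_rot: [0.0, 0.99, 0.14, 0.0]
contact_force: [0.3, 0.9, 6.1]
grip_width: -0.0
grasp_force: 2.9
```

Emit:
jog_arm(
  deltas=[
    [255,0,0,-0.06,0],
    [255,0,0,-0.06,0],
    [255,0,0,-0.06,0],
    [255,0,0,-0.06,0],
    [255,0,0,-0.06,0],
  ],
)

```text
t: 17.75
tcp_pos: [0.4544, -0.0494, 0.045]
tcp_rot: [0.0, 0.99, 0.14, 0.0]
contact_force: [0.1, -0.1, 7.4]
grip_width: -0.0003
grasp_force: 3.5
```

Emit:
jog_arm(
  deltas=[
    [255,0,0,-0.05,0],
    [255,0,0,-0.05,0],
    [255,0,0,-0.05,0],
    [255,0,0,-0.05,0],
    [255,0,0,-0.05,0],
  ],
)

```text
t: 18.25
tcp_pos: [0.4544, -0.0495, 0.0447]
tcp_rot: [0.0, 0.99, 0.14, 0.0]
contact_force: [-0.7, 0.1, 8.3]
grip_width: 0.0001
grasp_force: 4.4
```

Emit:
jog_arm(
  deltas=[
    [255,0,0,-0.05,0],
    [255,0,0,-0.05,0],
    [255,0,0,-0.05,0],
    [255,0,0,-0.05,0],
    [255,0,0,-0.05,0],
  ],
)

```text
t: 18.75
tcp_pos: [0.4545, -0.0495, 0.0444]
tcp_rot: [0.0, 0.99, 0.14, 0.0]
contact_force: [-1.2, 1.0, 10.4]
grip_width: 0.0001
grasp_force: 5.3
```

Emit:
jog_arm(
  deltas=[
    [255,0,0,0,0],
    [255,0,0,0,0],
    [255,0,0,0,0],
    [255,0,0,0,0],
    [255,0,0,0,0],
  ],
)

```text
t: 19.25
tcp_pos: [0.4545, -0.0495, 0.0444]
tcp_rot: [0.0, 0.99, 0.14, 0.0]
contact_force: [-1.8, 0.8, 10.2]
grip_width: 0.0003
grasp_force: 5.3
```

Middle leaf is on its stop: about 0.8 N/mm, stop at ~7.7 mm, 10 N held. Now the right block.

Emit:
jog_arm(
  deltas=[
    [255,0,0,1.5,0],
    [255,0,0,5,0],
    [255,1,-4,6,-5],
    [255,2,-8,6,-10],
    [255,3,-12,6,-15.7],
  ],
)

```text
t: 19.75
tcp_pos: [0.4836, -0.1703, 0.1034]
tcp_rot: [-0.0, 1.0, 0.002, -0.0]
contact_force: [0.5, 0.4, -0.5]
grip_width: -0.0
grasp_force: 0.0
```

Emit:
jog_arm(
  deltas=[
    [255,1,-4,0,0],
    [255,2.1,-8.1,0,0],
    [255,2.1,-8.1,-1.5,0],
    [255,2.1,-8.1,-2.8,0],
    [255,2.1,-8.1,-2.8,0],
  ],
)

```text
t: 20.25
tcp_pos: [0.5013, -0.248, 0.0715]
tcp_rot: [-0.002, 1.0, 0.003, -0.004]
contact_force: [0.4, -0.6, -0.3]
grip_width: -0.0001
grasp_force: 0.0
```

Emit:
jog_arm(
  deltas=[
    [255,0,0,0,0],
    [255,0,0,0,0],
    [255,0,0,0,0],
    [255,0,0,0,0],
    [255,0,0,0,0],
  ],
)

```text
t: 20.75
tcp_pos: [0.5052, -0.2503, 0.076]
tcp_rot: [0.0, 1.0, 0.003, 0.0]
contact_force: [-1.1, 0.4, -0.0]
grip_width: -0.0004
grasp_force: 0.0
```

Run:
```python
from h import *
c=grab("wrist","pics/w4.png"); s=readout.get_state(); print(s["tcp_pos"],s["contact_force"],s["tcp_rot"])
im=cv2.imread("pics/w4.png"); cv2.imwrite("pics/w4c.png",cv2.resize(im[170:300,180:330],None,fx=4,fy=4,interpolation=cv2.INTER_CUBIC))
```

```text
[ 0.50513661 -0.2503578   0.07595448] [-0.06789285  0.26750176  0.0381112 ] [2.06634920e-04 9.99994773e-01 3.20719458e-03 3.54480240e-04]
```

View pics/w4c.png

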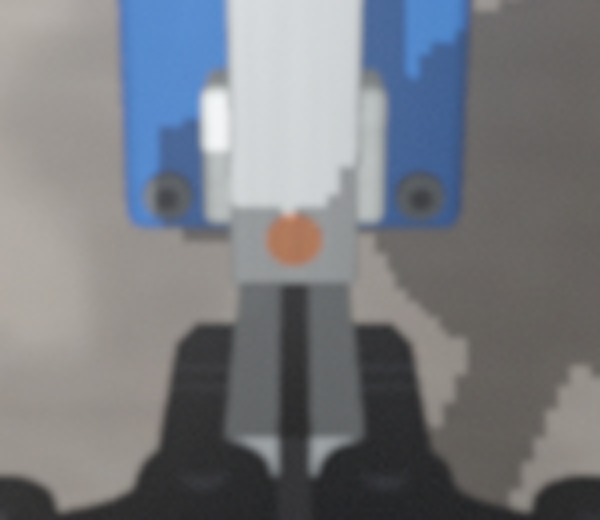

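The spot is fully visible at crop (294,238), which is (253.1,229.1) in the original. The fingers are laterally centred.

Run:
```python
from h import *
print(w("pics/w4.png",253.1,229.1,.053))
```

```text
[ 0.50898084 -0.24978766  0.053     ]
```

Emit:
jog_arm(
  deltas=[
    [255,0.1,0,-0.5,0],
    [255,0.1,0,-1.2,0],
    [255,0.1,0,-1.8,0],
    [255,0.1,0,-2.1,0],
    [255,0.1,0,-2.1,0],
  ],
)

```text
t: 21.3
tcp_pos: [0.5051, -0.2501, 0.0533]
tcp_rot: [-0.0, 1.0, 0.003, -0.001]
contact_force: [0.8, 0.2, -0.0]
grip_width: -0.0001
grasp_force: 0.0
```

Emit:
jog_arm(
  deltas=[
    [255,0,0,-0.1,0],
    [255,0,0,-0.2,0],
    [255,0,0,-0.3,0],
    [255,0,0,-0.3,0],
    [255,0,0,-0.3,0],
  ],
)

```text
t: 21.8
tcp_pos: [0.506, -0.2505, 0.0517]
tcp_rot: [0.0, 1.0, 0.003, 0.0]
contact_force: [0.1, 0.1, 0.6]
grip_width: 0.0001
grasp_force: 0.2
```

Emit:
jog_arm(
  deltas=[
    [255,0,0,-0.1,0],
    [255,0,0,-0.2,0],
    [255,0,0,-0.3,0],
    [255,0,0,-0.3,0],
    [255,0,0,-0.3,0],
  ],
)

```text
t: 22.3
tcp_pos: [0.506, -0.2505, 0.0486]
tcp_rot: [0.0, 1.0, 0.003, 0.0]
contact_force: [0.1, -1.1, 1.7]
grip_width: -0.0002
grasp_force: 0.8
```

Emit:
jog_arm(
  deltas=[
    [255,0,0,-0.1,0],
    [255,0,0,-0.2,0],
    [255,0,0,-0.2,0],
    [255,0,0,-0.2,0],
    [255,0,0,-0.2,0],
  ],
)

```text
t: 22.8
tcp_pos: [0.5061, -0.2505, 0.0467]
tcp_rot: [0.0, 1.0, 0.003, 0.0]
contact_force: [0.3, 0.8, 2.6]
grip_width: -0.0
grasp_force: 1.1
```

Emit:
jog_arm(
  deltas=[
    [255,0,0,-0.08,0],
    [255,0,0,-0.08,0],
    [255,0,0,-0.08,0],
    [255,0,0,-0.08,0],
    [255,0,0,-0.08,0],
  ],
)

```text
t: 23.3
tcp_pos: [0.5061, -0.2505, 0.0458]
tcp_rot: [0.0, 1.0, 0.003, 0.0]
contact_force: [2.1, 0.1, 1.8]
grip_width: -0.0002
grasp_force: 1.3
```

Emit:
jog_arm(
  deltas=[
    [255,0,0,-0.08,0],
    [255,0,0,-0.08,0],
    [255,0,0,-0.08,0],
    [255,0,0,-0.08,0],
    [255,0,0,-0.08,0],
  ],
)

```text
t: 23.8
tcp_pos: [0.506, -0.2505, 0.045]
tcp_rot: [0.0, 1.0, 0.003, 0.0]
contact_force: [2.0, -0.8, 3.2]
grip_width: 0.0001
grasp_force: 1.4
```

Emit:
jog_arm(
  deltas=[
    [255,0,0,-0.08,0],
    [255,0,0,-0.08,0],
    [255,0,0,-0.08,0],
    [255,0,0,-0.08,0],
    [255,0,0,-0.08,0],
  ],
)

```text
t: 24.3
tcp_pos: [0.5059, -0.2505, 0.0441]
tcp_rot: [0.0, 1.0, 0.003, 0.0]
contact_force: [2.1, -0.4, 3.4]
grip_width: -0.0
grasp_force: 1.6
```

Emit:
jog_arm(
  deltas=[
    [255,0,0,-0.08,0],
    [255,0,0,-0.08,0],
    [255,0,0,-0.08,0],
    [255,0,0,-0.08,0],
    [255,0,0,-0.08,0],
  ],
)

```text
t: 24.8
tcp_pos: [0.5059, -0.2504, 0.0433]
tcp_rot: [0.0, 1.0, 0.003, 0.0]
contact_force: [2.3, -0.0, 4.5]
grip_width: 0.0005
grasp_force: 1.7
```

Emit:
jog_arm(
  deltas=[
    [255,0,0,-0.08,0],
    [255,0,0,-0.08,0],
    [255,0,0,-0.08,0],
    [255,0,0,-0.08,0],
    [255,0,0,-0.08,0],
  ],
)

```text
t: 25.3
tcp_pos: [0.5059, -0.2504, 0.0425]
tcp_rot: [0.0, 1.0, 0.003, 0.0]
contact_force: [2.2, -0.2, 3.9]
grip_width: 0.0002
grasp_force: 1.9
```

Emit:
jog_arm(
  deltas=[
    [255,0,0,-0.08,0],
    [255,0,0,-0.08,0],
    [255,0,0,-0.08,0],
    [255,0,0,-0.08,0],
    [255,0,0,-0.08,0],
  ],
)

```text
t: 25.8
tcp_pos: [0.5059, -0.2504, 0.0417]
tcp_rot: [0.0, 1.0, 0.003, 0.0]
contact_force: [2.5, -0.3, 4.8]
grip_width: -0.0
grasp_force: 2.0
```

Emit:
jog_arm(
  deltas=[
    [255,0,0,-0.08,0],
    [255,0,0,-0.08,0],
    [255,0,0,-0.08,0],
    [255,0,0,-0.08,0],
    [255,0,0,-0.08,0],
  ],
)

```text
t: 26.3
tcp_pos: [0.5059, -0.2504, 0.0409]
tcp_rot: [0.0, 1.0, 0.003, 0.0]
contact_force: [2.3, -0.4, 5.5]
grip_width: -0.0002
grasp_force: 2.2
```

Emit:
jog_arm(
  deltas=[
    [255,0,0,-0.06,0],
    [255,0,0,-0.06,0],
    [255,0,0,-0.06,0],
    [255,0,0,-0.06,0],
    [255,0,0,-0.06,0],
  ],
)

```text
t: 26.8
tcp_pos: [0.506, -0.2504, 0.0404]
tcp_rot: [0.0, 1.0, 0.003, 0.0]
contact_force: [2.2, 0.2, 6.1]
grip_width: -0.0001
grasp_force: 2.5
```

Emit:
jog_arm(
  deltas=[
    [255,0,0,-0.06,0],
    [255,0,0,-0.06,0],
    [255,0,0,-0.06,0],
    [255,0,0,-0.06,0],
    [255,0,0,-0.06,0],
  ],
)

```text
t: 27.3
tcp_pos: [0.5061, -0.2505, 0.0401]
tcp_rot: [0.0, 1.0, 0.003, 0.0]
contact_force: [1.7, 0.0, 7.1]
grip_width: 0.0003
grasp_force: 3.3
```

Emit:
jog_arm(
  deltas=[
    [255,0,0,-0.06,0],
    [255,0,0,-0.06,0],
    [255,0,0,-0.06,0],
    [255,0,0,-0.06,0],
    [255,0,0,-0.06,0],
  ],
)

```text
t: 27.8
tcp_pos: [0.5061, -0.2505, 0.0398]
tcp_rot: [0.0, 1.0, 0.003, 0.0]
contact_force: [0.9, 0.9, 8.6]
grip_width: 0.0001
grasp_force: 4.2
```

Emit:
jog_arm(
  deltas=[
    [255,0,0,0,0],
    [255,0,0,0,0],
    [255,0,0,0,0],
    [255,0,0,0,0],
    [255,0,0,0,0],
  ],
)

```text
t: 28.3
tcp_pos: [0.5061, -0.2505, 0.0398]
tcp_rot: [0.0, 1.0, 0.003, 0.0]
contact_force: [1.7, 1.0, 9.6]
grip_width: -0.0001
grasp_force: 4.2
```

Right leaf is on its stop: about 0.37 N/mm, stop at ~12.5 mm, 9 N held. This is the tired spring. Now the bolt: lift, open part way, hover over it and look.

Emit:
jog_arm(
  deltas=[
    [255,0,0,1.5,0],
    [255,0,0,5,0],
    [180,0,-1,9.5,0],
    [110,-1,-5,11,0],
    [110,-1.8,-9.5,11,0],
  ],
)

```text
t: 28.8
tcp_pos: [0.4884, -0.346, 0.1527]
tcp_rot: [0.001, 1.0, 0.004, 0.001]
contact_force: [0.9, 0.5, -0.5]
grip_width: 0.0435
grasp_force: 0.0
```

Emit:
jog_arm(
  deltas=[
    [110,0,-2.9,0,0],
    [110,0,-2.9,0,0],
    [110,0,-2.9,0,0],
    [110,0,-2.9,0,0],
    [110,0,-2.9,0,0],
  ],
)

```text
t: 29.3
tcp_pos: [0.4874, -0.3728, 0.1484]
tcp_rot: [-0.001, 1.0, 0.004, -0.001]
contact_force: [-0.2, -0.6, -0.1]
grip_width: 0.0486
grasp_force: 0.0
```

Run:
```python
from h import *
c=grab("wrist","pics/w5.png"); s=readout.get_state(); print(s["tcp_pos"],s["grip_width"],s["contact_force"])
print(px("pics/w5.png",(.647,-.249,.054)),px("pics/w5.png",(.487,-.374,.03)))
```

```text
[ 0.48767119 -0.37299732  0.14864515] 0.048691835792647416 [ 1.02521137  0.36048818 -0.53004294]
(np.float64(59.81405547982578), np.float64(-44.81584510806175)) (np.float64(255.16403848678414), np.float64(188.29712767747912))
```

View pics/w5.png

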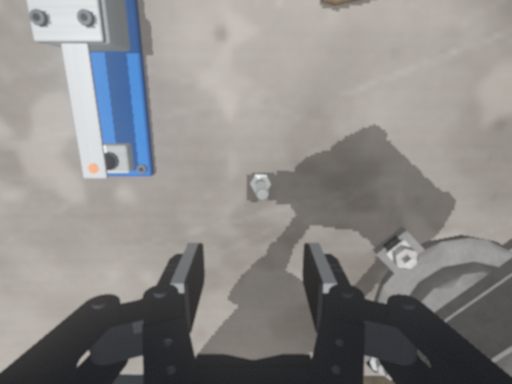

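The wrist view shows the bolt at about (261,186), with its shank top at ~(263,193) and head at ~(260,180). It stands upright between the open fingers. Next I compute its position.

Run:
```python
from h import *
f="pics/w5.png"
g=cv2.cvtColor(cv2.imread(f),cv2.COLOR_BGR2GRAY)[165:210,240:290]
m=(g>150).astype(np.uint8); n,l,s,c=cv2.connectedComponentsWithStats(m)
for i in range(1,n):
    if s[i,4]>10: print(s[i],c[i]+[240,165])
i=1+np.argmax(s[1:,4]); 
for r in range(45):
    x=np.where(l[r]==i)[0]
    if len(x): print(r+165,x.min()+240,x.max()+240)
for z,uv in((.041,(263,192.5)),(.009,(260.5,179)),(.02,(261.5,186))): print(z,w(f,*uv,z))
for p in((.487,-.377,.041),(.487,-.377,.0),(.487,-.377,.009)): print(px(f,p))
```

```text
[  0   0  50  45 592] [253.85304054 178.83277027]
[ 10   9  21  26 354] [260.48870056 185.43220339]
[ 18  36  32   9 162] [274.64197531 206.66049383]
165 240 289
166 240 289
167 240 289
168 240 289
169 240 289
170 240 275
171 240 274
172 240 251
173 240 250
174 240 246
175 240 245
176 240 245
177 240 245
178 240 245
179 240 245
180 240 245
181 240 245
182 240 245
183 240 245
184 240 245
185 240 245
186 240 245
187 240 245
188 240 245
189 240 245
190 240 245
191 240 245
192 240 245
193 240 245
194 240 245
195 240 245
196 240 245
197 240 245
198 240 245
199 240 245
200 240 245
201 240 246
202 240 247
203 240 247
204 240 247
205 240 247
206 240 249
207 240 253
208 240 253
209 240 252
0.041 [ 0.48669959 -0.38040332  0.041     ]
0.009 [ 0.48968374 -0.37899369  0.009     ]
0.02 [ 0.48619109 -0.37969123  0.02      ]
(np.float64(258.8788547098441), np.float64(192.12557782804726))
(np.float64(258.1498233886647), np.float64(179.28126132301293))
(np.float64(258.2932472312395), np.float64(181.80815032610556))
```

Bolt ≈ (0.487, −0.379). I'll descend around it and close.

Emit:
jog_arm(
  deltas=[
    [110,0,-0.6,-3,0],
    [110,0,-0.6,-7,0],
    [110,0,-0.6,-10.5,0],
    [110,0,-0.6,-12.5,0],
    [110,0,-0.6,-13.2,0],
  ],
)

```text
t: 29.85
tcp_pos: [0.486, -0.3778, 0.0139]
tcp_rot: [-0.002, 1.0, 0.004, -0.002]
contact_force: [0.4, -0.0, -0.7]
grip_width: 0.0484
grasp_force: 0.0
```

Emit:
jog_arm(
  deltas=[
    [110,0,0,0,0],
    [110,0,0,0,0],
    [170,0,0,0,0],
    [180,0,0,0,0],
    [190,0,0,0,0],
  ],
  grip_force=30,
)

```text
t: 30.35
tcp_pos: [0.4885, -0.381, 0.0183]
tcp_rot: [0.001, 1.0, 0.003, 0.001]
contact_force: [0.4, 0.3, -0.1]
grip_width: 0.0218
grasp_force: 0.0
```

Emit:
jog_arm(
  deltas=[
    [200,0,0,0,0],
    [210,0,0,0,0],
    [220,0,0,0,0],
    [230,0,0,0,0],
    [240,0,0,0,0],
  ],
)

```text
t: 30.85
tcp_pos: [0.4879, -0.3803, 0.0172]
tcp_rot: [-0.0, 1.0, 0.003, -0.0]
contact_force: [-0.7, 0.1, 2.4]
grip_width: 0.0087
grasp_force: 29.2
```

Emit:
jog_arm(
  deltas=[
    [255,0,0,0,0],
    [255,0,0,0,0],
    [255,0,0,0,0],
    [255,0,0,0,0],
    [255,0,0,0,0],
  ],
)

```text
t: 31.35
tcp_pos: [0.4879, -0.3803, 0.0172]
tcp_rot: [-0.0, 1.0, 0.003, -0.0]
contact_force: [-0.8, 1.3, 3.7]
grip_width: 0.0082
grasp_force: 29.5
```

Gripped (8.5 mm opening, 29 N). I'll lift and carry it to the right-hand block's dish.

Emit:
jog_arm(
  deltas=[
    [255,0,0,2,0],
    [255,0,0,5,0],
    [255,0,0,9,0],
    [255,0,0,12,0],
    [255,1,1,13,0],
  ],
)

```text
t: 31.85
tcp_pos: [0.4993, -0.373, 0.151]
tcp_rot: [0.003, 1.0, 0.002, 0.003]
contact_force: [0.3, 0.3, -0.4]
grip_width: 0.0087
grasp_force: 29.4
```

Emit:
jog_arm(
  deltas=[
    [255,3,2.4,0,0],
    [255,6,4.8,0,0],
    [255,9,7.3,0,0],
    [255,12,9.8,0,0],
    [255,14.9,12.1,0,0],
  ],
)

```text
t: 32.35
tcp_pos: [0.6477, -0.2469, 0.1448]
tcp_rot: [-0.001, 1.0, 0.003, -0.001]
contact_force: [0.2, -0.7, -0.1]
grip_width: 0.0083
grasp_force: 29.4
```

Emit:
jog_arm(
  deltas=[
    [255,0,0,-1,0],
    [255,0,0,-2.5,0],
    [255,0,0,-4,0],
    [255,0,0,-4,0],
    [255,0,0,-4,0],
  ],
)

```text
t: 32.85
tcp_pos: [0.6451, -0.2498, 0.1053]
tcp_rot: [-0.001, 1.0, 0.002, -0.001]
contact_force: [0.5, -0.6, -0.6]
grip_width: 0.0081
grasp_force: 29.4
```

Run:
```python
from h import *
c=grab("wrist","pics/w6.png"); s=readout.get_state(); print(s["tcp_pos"],s["grip_width"],s["contact_force"],s["tcp_rot"])
im=cv2.imread("pics/w6.png"); cv2.imwrite("pics/w6c.png",cv2.resize(im[130:330,150:350],(600,600),interpolation=cv2.INTER_CUBIC))
```

```text
[ 0.64604262 -0.25018661  0.10658581] 0.008372506686571902 [ 0.77221638 -0.357081    0.01974126] [-1.16910859e-04  9.99997170e-01  2.34452755e-03 -3.85893844e-04]
```

View pics/w6c.png

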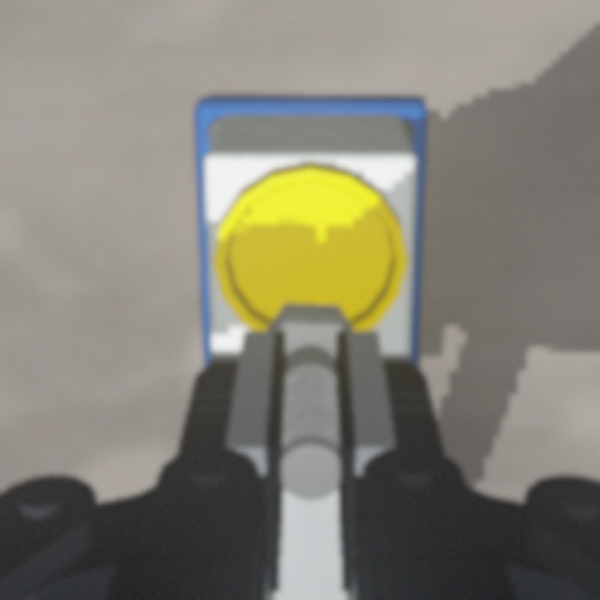

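The bolt is held upright in the centre of the pads, with its shank top at crop (312,470). The dish rim is centred near crop (310,255).

Run:
```python
from h import *
f="pics/w6.png"
im=cv2.imread(f); hsv=cv2.cvtColor(im,cv2.COLOR_BGR2HSV); m=cv2.inRange(hsv,(22,120,80),(35,255,255))
pts=[]
for r in range(186,232):
    x=np.where(m[r])[0]
    if len(x): pts+= [w(f,x.min()-.5,r,.057)[:2],w(f,x.max()+.5,r,.057)[:2]]
p=np.array(pts); A=np.c_[2*p,np.ones(len(p))]; s=np.linalg.lstsq(A,(p**2).sum(1),rcond=None)[0]
print("dish",s[:2],"R",np.sqrt(s[2]+s[:2]@s[:2]))
for uv in((312,470),): print("bolt top",w(f,150+uv[0]/3-.3,130+uv[1]/3-.3,.1304))
print("head far edge",w(f,150+311/3,130+305/3,.098), px(f,readout.get_state()["tcp_pos"]))
```

```text
dish [ 0.64684501 -0.24923908] R 0.02038246709864171
bolt top [ 0.64338435 -0.24955496  0.1304    ]
head far edge [ 0.65436713 -0.24954177  0.098     ] (np.float64(254.91106710183053), np.float64(254.12507424194425))
```

Shift +3 mm in x and lower, watching for contact.

Emit:
jog_arm(
  deltas=[
    [255,0.3,0.05,-0.6,0],
    [255,0.3,0.05,-1.4,0],
    [255,0.3,0.05,-2.2,0],
    [255,0.3,0.05,-3,0],
    [255,0.3,0.05,-3.4,0],
  ],
)

```text
t: 33.4
tcp_pos: [0.649, -0.2486, 0.0714]
tcp_rot: [-0.0, 1.0, 0.003, -0.001]
contact_force: [-0.2, 0.5, -0.3]
grip_width: 0.0082
grasp_force: 29.4
```

Emit:
jog_arm(
  deltas=[
    [255,0,0,-0.05,0],
    [255,0,0,-0.1,0],
    [255,0,0,-0.15,0],
    [255,0,0,-0.15,0],
    [255,0,0,-0.15,0],
  ],
)

```text
t: 33.9
tcp_pos: [0.6501, -0.249, 0.072]
tcp_rot: [0.0, 1.0, 0.003, 0.0]
contact_force: [-0.3, 0.6, -0.3]
grip_width: 0.0081
grasp_force: 29.4
```

Emit:
jog_arm(
  deltas=[
    [255,0,0,-0.05,0],
    [255,0,0,-0.1,0],
    [255,0,0,-0.1,0],
    [255,0,0,-0.1,0],
    [255,0,0,-0.1,0],
  ],
)

```text
t: 34.4
tcp_pos: [0.6498, -0.2489, 0.0705]
tcp_rot: [-0.0, 1.0, 0.003, -0.0]
contact_force: [0.3, 0.2, -0.8]
grip_width: 0.0083
grasp_force: 29.4
```

Emit:
jog_arm(
  deltas=[
    [255,0,0,-0.05,0],
    [255,0,0,-0.1,0],
    [255,0,0,-0.1,0],
    [255,0,0,-0.1,0],
    [255,0,0,-0.1,0],
  ],
)

```text
t: 34.9
tcp_pos: [0.6499, -0.2489, 0.0696]
tcp_rot: [0.0, 1.0, 0.003, 0.0]
contact_force: [-0.5, -0.2, -0.3]
grip_width: 0.0082
grasp_force: 29.4
```

Emit:
jog_arm(
  deltas=[
    [255,0,0,-0.05,0],
    [255,0,0,-0.05,0],
    [255,0,0,-0.05,0],
    [255,0,0,-0.05,0],
    [255,0,0,-0.05,0],
  ],
)

```text
t: 35.4
tcp_pos: [0.65, -0.2489, 0.0693]
tcp_rot: [0.0, 1.0, 0.003, 0.0]
contact_force: [-0.8, -0.4, 2.0]
grip_width: 0.0086
grasp_force: 29.5
```

Emit:
jog_arm(
  deltas=[
    [255,0,0,-0.05,0],
    [255,0,0,-0.05,0],
    [255,0,0,-0.05,0],
    [255,0,0,-0.05,0],
    [255,0,0,-0.05,0],
  ],
)

```text
t: 35.9
tcp_pos: [0.6501, -0.249, 0.0692]
tcp_rot: [0.0, 1.0, 0.003, 0.0]
contact_force: [-1.1, 1.3, 4.5]
grip_width: 0.0082
grasp_force: 29.9
```

Seated: contact came exactly at the expected height. Release slowly.

Emit:
jog_arm(
  deltas=[
    [228,0,0,0.03,0],
    [222,0,0,0.05,0],
    [215,0,0,0.05,0],
    [208,0,0,0.05,0],
    [200,0,0,0.05,0],
  ],
)

```text
t: 36.4
tcp_pos: [0.6496, -0.2488, 0.0685]
tcp_rot: [-0.0, 1.0, 0.003, -0.0]
contact_force: [0.1, -0.4, 0.4]
grip_width: 0.0181
grasp_force: 0.0
```

Emit:
jog_arm(
  deltas=[
    [180,0,0,0,0],
    [160,0,0,0,0],
    [140,0,0,0,0],
    [120,0,0,0,0],
    [120,0,0,0,0],
  ],
)

```text
t: 36.9
tcp_pos: [0.6499, -0.2489, 0.0691]
tcp_rot: [0.0, 1.0, 0.003, 0.0]
contact_force: [-0.2, 0.1, 0.0]
grip_width: 0.0449
grasp_force: 0.0
```

Emit:
jog_arm(
  deltas=[
    [120,0,0,1,0],
    [120,0,0,3,0],
    [120,0,0,6,0],
    [120,0,0,9,0],
    [120,0,0,10,0],
  ],
)

```text
t: 37.4
tcp_pos: [0.6523, -0.25, 0.1744]
tcp_rot: [0.001, 1.0, 0.003, 0.004]
contact_force: [-0.7, -1.3, 0.4]
grip_width: 0.045
grasp_force: 0.0
```

Emit:
jog_arm(
  deltas=[
    [120,-2,0,1,0],
    [120,-4,0,1,0],
    [120,-6,0,1,0],
    [120,-6,0,1,0],
    [120,-6,0,1,0],
  ],
)

```text
t: 37.9
tcp_pos: [0.5898, -0.2489, 0.1789]
tcp_rot: [-0.0, 1.0, 0.003, 0.0]
contact_force: [0.1, 0.6, -0.2]
grip_width: 0.0449
grasp_force: 0.0
```

Run:
```python
from h import *
c=grab("wrist","pics/w7.png"); grab("scene","pics/sc2.png"); grab("top","pics/top2.png"); s=readout.get_state(); print(s["t"],s["tcp_pos"],s["contact_force"])
u,v=map(int,px("pics/w7.png",(.647,-.249,.07))); print(u,v)
a=cv2.imread("pics/w7.png"); b=cv2.imread("pics/sc2.png")
us,vs=map(int,px("pics/sc2.png",(.647,-.249,.06))); t=cv2.imread("pics/top2.png"); t=t[150:250,100:220]
f=lambda i,u,v,h:cv2.resize(i[max(v-h,0):max(v-h,0)+2*h,max(u-h,0):max(u-h,0)+2*h],(390,390),interpolation=cv2.INTER_CUBIC)
cv2.imwrite("pics/fin.png",np.hstack([f(a,u,v,70),f(b,us,vs,32)]))
```

```text
38.05 [ 0.5906236  -0.24891076  0.17893583] [1.71116108 0.26479028 0.28934828]
254 120
```

View pics/fin.png

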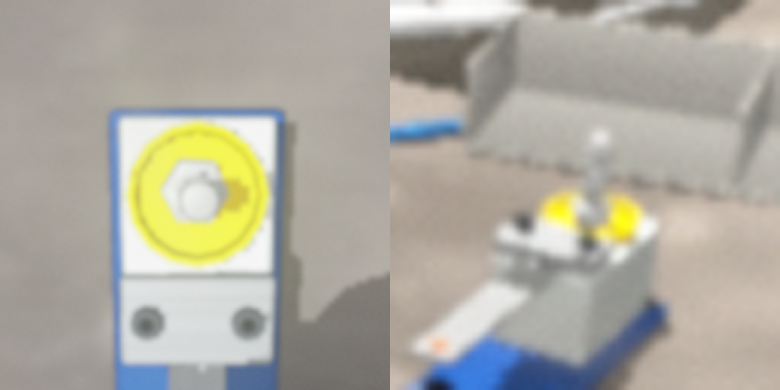

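The bolt stands upright in the centre of the right block's dish, with its hex head flat on the floor at left crop (195,192). The gripper is clear, so I'm handing in.

```bash
python3 -c "
from rig import env
print(env.hand_in())"
```

```text
the job is handed in; nothing more can be done
None
```

I pressed all three springs onto their stops from left to right, staying under about 15 N by the wrist readings, and stood the bolt head down in the dish of the softest one (the right block, about 0.37 N/mm against 0.9 and 0.8), then let go, left the jar untouched and handed in at about 38 s.

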